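# Make up two block-printing kits

### The job

Make up the two block-printing kits, each in the tray that already holds its roller: with the wide roller go the large copper-faced block, the large ink tin and the baren (the black disc with the wooden bar handle), and with the narrow roller go the small block and the small ink tin. Put each piece in its own compartment of the tray, lying flat on the tray floor and right way up. Set the pieces down rather than dropping them, and leave the rollers and the green soap bottle where they are.

Things in the scene. Friction and masses are not known exactly. Their poses are not given: they have to be found in the camera images.
- tray_wide: Plywood kit tray in which the WIDE roller lies, 245 (x) x 207 (y) mm, fixed; origin under its centre on the table. Floor 6 mm up, strips 5 wide, their tops 16 mm up. Compartments, centre in tray x, y and clear size, mm: block (58.5, -50.5) 118x96, far right seen from the robot; baren (-61.5, -50.5) 112x96, near right; tin (-72.5, 50.5) 90x96, near left; roller (47.5, 50.5) 140x96, far left.
- tray_narrow: The same tray again, but the NARROW roller lies in it: same size, frame and compartments as the wide roller's tray. Its baren compartment stays empty. Each tray's -x side faces the robot (turned by up to 9 degrees); either tray may stand on the left.
- roller_wide: The wide roller, 72 mm across (84 over the axle ends). Hand roller (brayer): black rubber roller 30 mm in diameter, steel fork, brass ferrule, turned wooden handle. It lies in the roller compartment, roller to +x, handle towards -x, 125 mm long and 30 mm high; origin on its underside near the middle of its length. Stays where it is.
- roller_narrow: The narrow roller, 36 mm across (48 over the axle ends). Hand roller (brayer): black rubber roller 30 mm in diameter, steel fork, brass ferrule, turned wooden handle. It lies in the roller compartment, roller to +x, handle towards -x, 125 mm long and 30 mm high; origin on its underside near the middle of its length. Stays where it is.
- block_large: The large printing block, 90 x 60 x 23 mm high, about 0.22 kg. Origin at its underside's centre, x along its length, z up. Light wooden mount with a copper plate on its top face that bears a dark sprig pattern. Stands 13 mm proud of a tray's strips, so it can be held by its upper 10 mm with the fingertips clear of them. Grip it across its 60 mm width.
- block_small: The small printing block, 60 x 40 x 23 mm high, about 0.1 kg. Origin at its underside's centre, x along its length, z up. Light wooden mount with a copper plate on its top face that bears a dark sprig pattern. Stands 13 mm proud of a tray's strips, so it can be held by its upper 10 mm with the fingertips clear of them. Grip it across its 40 mm width.
- tin_large: The large ink tin: closed round metal tin with a pale paper band, 64 mm in diameter, 40 mm high, about 0.22 kg, standing. Origin at its underside's centre, z up.
- tin_small: The small ink tin: closed round metal tin with a pale paper band, 44 mm in diameter, 30 mm high, about 0.1 kg, standing. Origin at its underside's centre, z up.
- baren: The baren (hand-printing pad): black disc 74 mm in diameter and 11 mm thick, with a wooden bar handle across its top, 62 mm long along x, 20 mm wide along y, its bar from 25 to 40 mm above the underside on two short feet; about 0.12 kg. Origin at the underside's centre, z up. Grip it by the bar, across the 20 mm.
- soap_bottle: Green soap bottle with a yellow cap, 64 mm in diameter, 190 mm high, standing beyond the work, to the left of the middle. Origin at its underside's centre. Stays where it is.
Things that resemble listed ones, but are neither listed nor needed, are in the scene too. Leave any red look-alike of the tin_large alone.

How it is judged:
By the outcome, as a careful person would: the job done as asked, in the order asked, and still so for the second after the job is handed in, with the robot touching nothing.
It also fails if it takes over 131 s, if anything falls off the work surface, if the arm or the gripper's body presses on something with over 40 N, if the wrist force passes 120 N, or if a joint passes its speed limit or range.

### The arm

A 6-joint arm with a two-finger parallel gripper is mounted at the origin on the work surface. World frame = base frame: x ahead of the robot, y to its left, z up, the work surface at z = 0. Lengths are in m, angles in rad, forces in N, time in s.
With the tool pointing down it reaches from about 0.275 to 0.825 m from the base axis. Payload 5.2 kg.
Tool frame: the origin (TCP) lies at the very end of the fingers, on their centre line; the grasp point (between the pads) lies r.grip_depth behind it (r.grip_depth is the distance from the TCP to the grasp point, in m); z points along the fingers, y is the line along which they close (so a half turn about z gives the same grasp; the last joint's range is limited). The gripper opens to 93 mm and grips with 3 to 60 N. Pads are 15 mm wide; open, the fingers measure 128 mm over their backs; the gripper's body (75 mm by 188 mm) begins 65 mm behind the grasp point.
Start: joints at [1.146, 0.259, 1.535, -0, 1.348, -0.203], TCP at [0.121, 0.537, 0.219] pointing down, gripper open.
Joint ranges: [-3.14, 3.14], [-0.91, 2.08], [0.19, 2.58], [-1.22, 4.36], [0.22, 2.71], [-3.12, 3.12]. Speed limits (rad/s): [2.57, 2.57, 3.14, 3.14, 3.14, 3.14].

### API

Orientations are given as a unit quaternion [x, y, z, w].
In Python, from station import r, grab_frame, get_calibration, job, finder gives the robot as it stands.
- The arm moves only by the shell command python3 -m inch 'ROWS' [FORCE]. ROWS is a JSON object of lists of equal length, an entry for each row: "jaw": the opening, from -1 (shut) to 1 (fully open); "linear": the shift along the tool's x, y, z in cm, a list of three; "roll": the turn about the tool's z in degrees. In form: {"jaw": [jaw, ...], "linear": [[dx, dy, dz], ...], "roll": [roll, ...]}. A call has 1 to 8 rows; each row shifts and turns the commanded pose from where the row before left it, along the tool's axes as they then stand; what a row does not reach is not made up. A row lasts 1/8 s, in which the tool goes at most 62.5 mm and 10.7 degrees, less where a joint would pass 70% of its speed; a pose out of reach is approached as far as the arm can. A call is refused whole if a number of a shift passes 6.25 or a number of a turn 10.7, either way. A call with a gripper value outside its range is refused whole. The fingers move at their own pace and stop on an object; FORCE is the grip in N (left out, the last holds). Time passes only in rows, so rows that do not move let the fingers close. It gives the time, the measured TCP pose, the force, the opening and the grip force at its end, in the units of the state.
- r.observe(): the state, without advancing time (a new reading comes with each control period).
- grab_frame(name): name is "scene" or "top" or "wrist"; returns (picture, depth): 384x512x3 uint8, red, green, blue; 384x512 float32, m along the optical axis (not along the pixel's ray), 0 where there is no reading.
- get_calibration(name): a dict with "fx", "fy", "cx", "cy" (pixels), "rvec" (rotation vector, rad) and "tvec" (3), from world to camera coordinates, as OpenCV has them. Camera axes: x right, y down, z forward; pixel columns grow to the right and rows downward; lengths in m; the calibration is good to about 2 mm. The wrist camera is an equidistant fisheye: a pixel r from the principal point sees the ray r / f radians off the axis. A picture is of the moment at which its call begins: read the wrist's pose just before it. get_calibration takes no time and is no camera call; for the wrist camera it gives the pose at the moment of the call.
- job.close_job(): hands the job in; it is judged then, once.
Trained networks look in the newest picture that a camera, given by its name, has taken for a name from the list of things; names that differ only in an ending like _2 or _b are one class to them, and where a whole thing is asked for, a point or a joint stands for the part that bears it (a point fixed in the world has none). Each returns a list of dicts, best first, with "conf" (0 to 1); they miss things now and then, are a little off and sometimes report something else, mostly with a low value. They report only what shows in the picture. A call takes as long as a camera call. They do not tell look-alikes from the thing itself.
- finder.search_frame(target, camera): "box" ([left, top, right, bottom] in pixels, round what is visible of it).
- finder.regions_of(target, camera): "region" (384x512 bool, what is visible of it) and "box" ([left, top, right, bottom] in pixels, round what is visible of it).
The state is a dict: "time": time; "qpos": joint angles; "dq": joint speeds; "joint_efforts": joint torques, N m; "ee_pos": TCP position; "tcp_rot": TCP orientation; "contact_force": force on the tool from outside, world axes, zero at the start; "torque": the same for the moment, N m; "gripper_width": opening from 0.0 (shut) to 1.0 (fully open); "finger_force": force on a finger pad.
Only numpy, scipy, OpenCV 4.12 (cv2) and the standard library are available. Lean on these libraries where they do the work, as an engineer would, in place of code of your own. Each camera call takes 0.05 s, during which the arm holds its last target. There are 200 camera calls.

## Working session

There is one attempt and no reset: what is moved stays moved. The work goes in short steps, Python scripts to look and compute and a shell command to move; the robot and the scene stay as the last step left them, time stands still between calls to the robot, and variables do not carry over. Pictures are saved under pics/ and viewed, at most 14 in all, crops included, and the job is handed in when it is done.

```bash
ls; mkdir -p pics
cat > h.py <<'E'
import numpy as np,cv2
from station import r,grab_frame,get_calibration,job,finder
def pts(cam,depth):
    c=get_calibration(cam);v,u=np.mgrid[0:384,0:512]
    P=np.stack([(u-c['cx'])/c['fx']*depth,(v-c['cy'])/c['fy']*depth,depth],-1)
    R=cv2.Rodrigues(np.array(c['rvec'],float))[0];t=np.array(c['tvec'],float).ravel()
    W=(P-t)@R
    W[depth<=0]=np.nan
    return W
def save(img,name,s=1.5):
    cv2.imwrite('pics/'+name,cv2.resize(img[:,:,::-1],None,fx=s,fy=s,interpolation=cv2.INTER_CUBIC))
E
python3 - <<'E'
from h import *
s=r.observe();print(s['time'],s['ee_pos'],s['tcp_rot'],r.grip_depth,s['gripper_width'])
for cam in ['top','scene']:
    im,d=grab_frame(cam);save(im,cam+'0.png');np.savez(cam+'0.npz',im=im,d=d,W=pts(cam,d))
W=np.load('top0.npz')['W']
for n in ['tray_wide','roller_wide','roller_narrow','block_large','block_small','tin_large','tin_small','baren','soap_bottle']:
    for q in finder.regions_of(n,'top'):
        m=q['region'];p=W[m];p=p[~np.isnan(p[:,0])]
        if len(p)<5: continue
        zt=np.percentile(p[:,2],90);t=p[p[:,2]>zt-.006]
        (c,sz,a)=cv2.minAreaRect((t[:,:2]*1000).astype(np.float32))
        print(n,round(q['conf'],2),[int(b) for b in q['box']],'ztop',round(zt,3),'rect',np.round(c),np.round(sz),round(a,1))
E
```

```text
pics
0.0 [0.12075321 0.53602991 0.21782535] [ 1.10675871e-01  9.93856149e-01 -8.53524366e-04 -2.80823893e-04] 0.0188 1.0024089970250372
tray_wide 0.79 [120, 174, 202, 260] ztop 0.016 rect [528. 311.] [208. 245.] 86.0
roller_wide 0.68 [137, 179, 163, 219] ztop 0.038 rect [581. 355.] [ 72. 115.] 86.5
roller_narrow 0.89 [351, 187, 365, 230] ztop 0.037 rect [ 571. -262.] [ 36. 119.] 85.8
block_large 0.89 [226, 230, 245, 258] ztop 0.027 rect [451.  92.] [86. 60.] 1.1
block_large 0.71 [124, 171, 203, 261] ztop 0.016 rect [529. 311.] [208. 246.] 85.9
block_small 0.56 [297, 235, 312, 258] ztop 0.027 rect [445. -99.] [40. 58.] 84.6
tin_large 0.84 [293, 164, 315, 185] ztop 0.044 rect [ 665. -104.] [60. 61.] 89.0
tin_large 0.69 [205, 119, 230, 156] ztop 0.19 rect [755. 158.] [29. 27.] 3.5
tin_large 0.56 [291, 197, 311, 218] ztop 0.044 rect [561. -92.] [62. 58.] 0.5
tin_small 0.57 [232, 198, 245, 212] ztop 0.034 rect [559.  89.] [42. 40.] 70.2
baren 0.67 [251, 157, 277, 177] ztop 0.042 rect [671.  12.] [61. 20.] 21.9
soap_bottle 0.75 [204, 119, 229, 156] ztop 0.19 rect [755. 158.] [29. 27.] 3.5
soap_bottle 0.44 [253, 157, 277, 179] ztop 0.042 rect [670.  12.] [59. 20.] 21.9
```

View pics/top0.png

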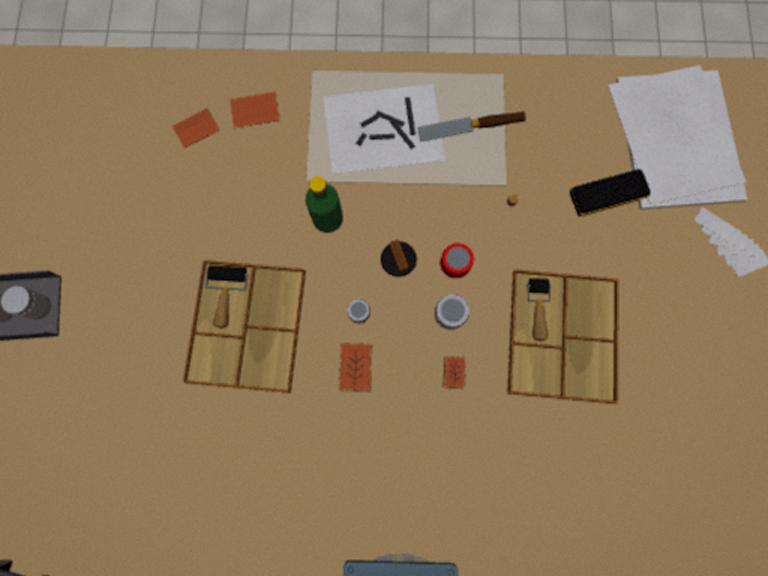

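View pics/scene0.png

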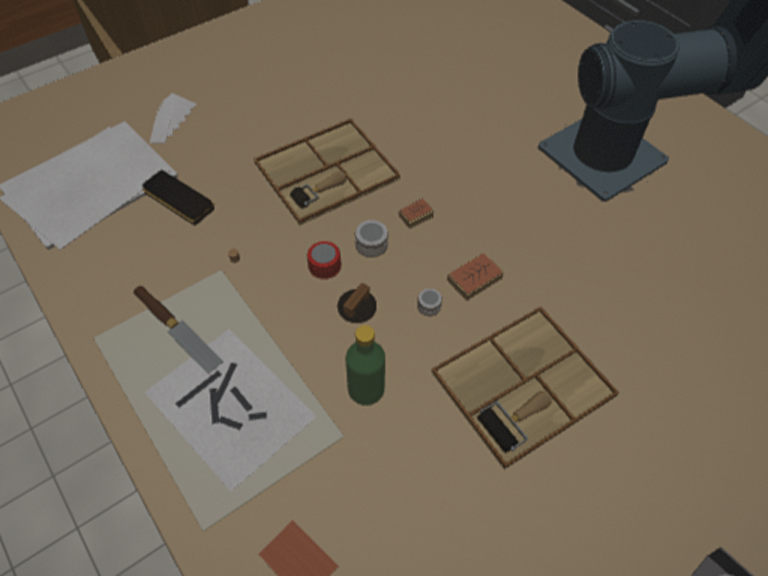

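Run:
```python
from h import *
z=np.load('top0.npz');im=z['im'];W=z['W']
# trays: points between z 0.004..0.022 by side, plus orientation
for nm,s in (('L',1),('R',-1)):
    m=(W[...,2]>.010)&(W[...,2]<.020)&(W[...,1]*s>.17)&(W[...,0]<.72)
    n,l,st,_=cv2.connectedComponentsWithStats(m.astype(np.uint8));k=1+st[1:,4].argmax()
    p=W[l==k];print(nm,cv2.minAreaRect((p[:,:2]*1000).astype(np.float32)),len(p))
# all table objects
m=(W[...,2]>.012)&(W[...,2]<.3)
n,l,st,ce=cv2.connectedComponentsWithStats(m.astype(np.uint8))
for k in range(1,n):
    if st[k,4]<30: continue
    p=W[l==k];zt=np.percentile(p[:,2],90);t=p[p[:,2]>zt-.006]
    print(st[k],round(zt,3),[np.round(x,1) for x in cv2.minAreaRect((t[:,:2]*1000).astype(np.float32))],im[l==k].mean(0).astype(int))
c=cv2.resize(im[145:270,190:330],None,fx=5,fy=4.7,interpolation=cv2.INTER_CUBIC);save(c,'crop.png',1)
print(np.nanmedian(W[250:270,255:285,2]))
```

```text
L ((528.666015625, 311.2202453613281), (208.67164611816406, 245.5879669189453), 85.88809204101562) 849
R ((522.3600463867188, -314.00555419921875), (208.55191040039062, 245.99156188964844), 85.68804168701172) 915
[ 380   44  118   99 4749] 0.031 [array([ 818.9, -420. ]), array([ 59.6, 153.1]), np.float64(17.5)] [137 135 138]
[285  74  66  18 524] 0.031 [array([ 971.6, -174.2]), array([ 24.1, 151.4]), np.float64(10.5)] [83 73 65]
[204 117  25  38 670] 0.19 [array([755.1, 158.3]), array([28.6, 26.7]), np.float64(3.5)] [48 64 23]
[339 129   7   8  39] 0.025 [array([ 799.5, -220.5]), array([17.6, 16.4]), np.float64(38.0)] [124  90  52]
[254 160  24  24 290] 0.043 [array([670.5,  11.9]), array([61.3, 19.9]), np.float64(21.9)] [53 35 21]
[294 162  22  23 398] 0.044 [array([ 664.7, -103.8]), array([59.6, 61.1]), np.float64(89.0)] [121  59  58]
[ 122  173   82   89 1381] 0.035 [array([581.8, 349.4]), array([120. ,  75.8]), np.float64(1.9)] [84 60 34]
[339 179  74  90 877] 0.019 [array([ 522.5, -314.5]), array([208.6, 245.5]), np.float64(86.0)] [99 66 34]
[  0 180  40   7 170] 0.051 [array([6
[... 314 characters left out ...]
 -94.8]), array([60.9, 60.8]), np.float64(36.1)] [115 116 119]
[232 199  15  16 190] 0.034 [array([559.6,  88.3]), array([41.1, 41.5]), np.float64(72.9)] [114 114 116]
[  0 221  38   6 121] 0.052 [array([496.3, 723.5]), array([ 3.8, 86. ]), np.float64(5.1)] [43 41 43]
[226 228  22  33 650] 0.027 [array([450.6,  91.7]), array([86. , 60.1]), np.float64(1.1)] [134  70  42]
[296 237  15  22 300] 0.027 [array([445. , -99.5]), array([40.3, 58.5]), np.float64(85.5)] [128  70  43]
[  0 373   9   8  54] 0.242 [array([137.5, 579.6]), array([7.5, 3.5]), np.float64(22.6)] [39 34 27]
[229 374  76  10 474] 0.016 [array([93.1, -0.6]), array([ 23.2, 202.3]), np.float64(1.4)] [68 84 94]
0.0010725520999879188
```

Overview: trays at (245,326) left, with the wide roller, and (564,336) right, with the narrow roller. Blocks are at (355,367) and (455,372), the small tin at (359,311) and the baren at (398,257). There are two tin_large candidates: pale band (452,311) and red (457,260). The pale one fits the description. I'll check this in the crop.

View pics/crop.png

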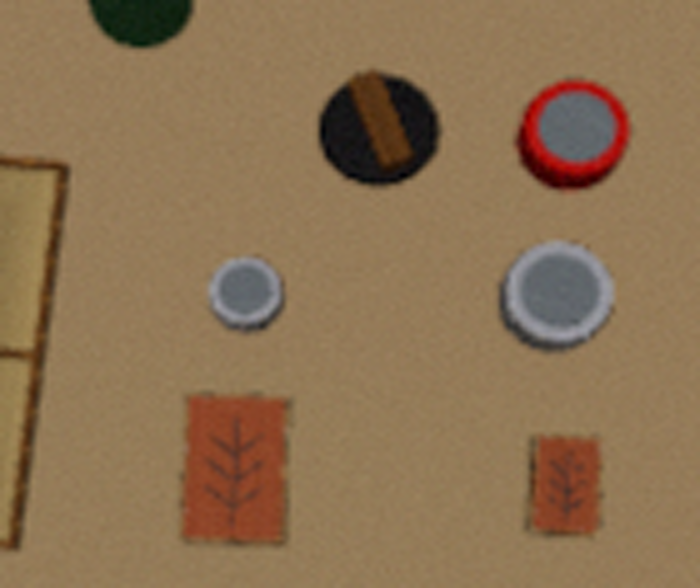

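```bash
cat > plan.py <<'E'
# plan.py x y z yaw(tool y, deg) [mm]: print roll, then linear (tool axes after roll), cm
import sys,numpy as np
from scipy.spatial.transform import Rotation as R
from station import r
T={'L':(528.7,311.2,-4.1),'R':(522.4,-314.0,-4.25)}
C={'block':(58.5,-50.5),'baren':(-61.5,-50.5),'tin':(-72.5,50.5)}
s=r.observe();p=np.array(s['ee_pos'])*1000;M=R.from_quat(s['tcp_rot'])
a=sys.argv[1:]
if a[0] in T:
    X,Y,w=T[a[0]];c=np.array(C[a[1]]);t=np.deg2rad(w)
    x=X+c[0]*np.cos(t)-c[1]*np.sin(t);y=Y+c[0]*np.sin(t)+c[1]*np.cos(t);z=float(a[2]);yaw=90+w
else: x,y,z,yaw=map(float,a)
m=M.as_matrix();cur=np.degrees(np.arctan2(m[1,1],m[0,1]))
roll=(cur-yaw+90)%180-90
d=(M*R.from_euler('z',roll,degrees=True)).inv().apply(np.array([x,y,z])-p)/10
print('t',round(s['time'],2),'at',np.round(p,1),'tgt',np.round([x,y,z]),'roll',round(roll,1),'lin',np.round(d,2),'rows',round(np.linalg.norm(d)/6.25,1),'w',round(s['gripper_width']*93,1),'tilt',np.round(m[:2,2],4))
E
python3 plan.py 451 92 100 91.1
```

```text
t 0.55 at [121.  536.5 218.7] tgt [451.  92. 100.] roll -13.8 lin [-32.15 -45.08  11.86] rows 9.1 w 92.9 tilt [-0.  0.]
```

The crop confirms it: the pale-banded tin at crop (557,293) is tin_large, and the red one at (573,133) is the look-alike to leave alone. Both blocks are copper side up with the sprig visible. Starting with the large block.

```bash
python3 -m inch '{"jaw":[1,1,1,1,1,1,1,1],"linear":[[0,0,0],[0,0,0],[-3.2,-4.5,1.2],[-3.2,-4.5,1.2],[-3.2,-4.5,1.2],[-3.2,-4.5,1.2],[-3.2,-4.5,1.2],[-3.2,-4.5,1.2]],"roll":[-6.9,-6.9,0,0,0,0,0,0]}' 25
python3 plan.py 451 92 60 91.1
```

```text
time: 1.55
ee_pos: [0.3191, 0.2689, 0.1467]
tcp_rot: [-0.01, 1.0, 0.0, 0.001]
contact_force: [1.0, -0.4, 0.2]
gripper_width: 0.998
finger_force: 0.0
t 1.55 at [319.1 268.9 146.7] tgt [451.  92.  60.] roll 0.0 lin [-12.83 -17.94   8.67] rows 3.8 w 92.8 tilt [0.0012 0.0006]
```

```bash
python3 -m inch '{"jaw":[1,1,1,1,1,1],"linear":[[-3.2,-4.5,1.7],[-3.2,-4.5,2.3],[-3.2,-4.5,2.3],[-3.3,-4.5,2.3],[0,0,0],[0,0,0]],"roll":[0,0,0,0,0,0]}'
python3 plan.py 451 92 13 91.1
python3 - <<'E'
from h import *
im,d=grab_frame('wrist');save(im,'w0.png',1)
E
```

```text
time: 2.3
ee_pos: [0.45, 0.0928, 0.0606]
tcp_rot: [-0.009, 1.0, 0.0, -0.001]
contact_force: [0.5, 0.1, -0.5]
gripper_width: 1.001
finger_force: 0.0
t 2.3 at [450.   92.8  60.6] tgt [451.  92.  13.] roll -0.1 lin [-0.1  -0.08  4.76] rows 0.8 w 93.1 tilt [-0.0011  0.0003]
```

View pics/w0.png

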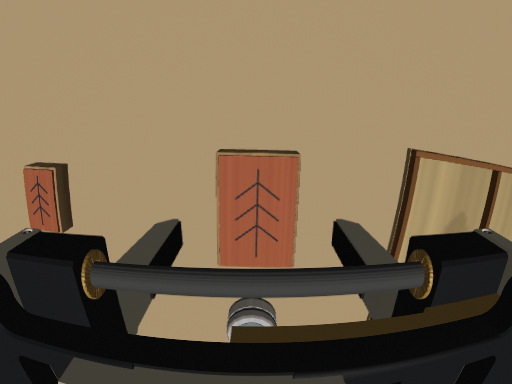

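The wrist view shows the block centred between the fingers (258,208). I'll descend and grip.

```bash
python3 -m inch '{"jaw":[1,1,1,-0.5,-0.5,-0.5,-0.5,-0.5],"linear":[[-0.1,-0.1,2.7],[0,0,1.5],[0,0,0.5],[0,0,0],[0,0,0],[0,0,0],[0,0,0],[0,0,0]],"roll":[0,0,0,0,0,0,0,0]}' 25
python3 plan.py 451 92 13 91.1
```

```text
time: 3.35
ee_pos: [0.4518, 0.0918, 0.0141]
tcp_rot: [-0.009, 1.0, 0.0, 0.0]
contact_force: [-0.7, 1.4, 5.1]
gripper_width: 0.643
finger_force: 25.0
t 3.35 at [451.8  91.8  14.1] tgt [451.  92.  13.] roll -0.0 lin [0.08 0.02 0.11] rows 0.0 w 59.8 tilt [0.0008 0.0002]
```

```bash
python3 -m inch '{"jaw":[-0.5,-0.5,-0.5],"linear":[[0,0,-2],[0,0,-3],[0,0,-3]],"roll":[0,0,0]}'
python3 plan.py L block 60
```

```text
time: 3.72
ee_pos: [0.4508, 0.0916, 0.0939]
tcp_rot: [-0.009, 1.0, -0.0, -0.001]
contact_force: [1.2, -1.2, -1.8]
gripper_width: 0.639
finger_force: 25.0
t 3.73 at [450.8  91.6  93.9] tgt [583. 257.  60.] roll 5.2 lin [-12.05  17.41   3.37] rows 3.4 w 59.5 tilt [-0.0016 -0.0001]
```

```bash
python3 -m inch '{"jaw":[-0.5,-0.5,-0.5,-0.5,-0.5,-0.5,-0.5],"linear":[[0,0,0],[-2.4,3.5,0],[-3,4.3,0],[-3,4.3,0.7],[-2.4,3.5,1.3],[-1.3,1.8,1.4],[0,0,0]],"roll":[5.2,0,0,0,0,0,0]}'
python3 plan.py L block 19
```

```text
time: 4.6
ee_pos: [0.5838, 0.2573, 0.0573]
tcp_rot: [0.035, 0.999, -0.001, -0.002]
contact_force: [-0.6, -0.4, -1.6]
gripper_width: 0.643
finger_force: 25.0
t 4.6 at [583.8 257.3  57.3] tgt [583. 257.  19.] roll 0.1 lin [ 0.02 -0.06  3.83] rows 0.6 w 59.8 tilt [-0.0035 -0.0009]
```

```bash
python3 -m inch '{"jaw":[-0.5,-0.5,-0.5,-0.5],"linear":[[0,0,2],[0,0,1.2],[0,0,0.3],[0,0,0]],"roll":[0,0,0,0]}'
python3 plan.py L block 19;python3 plan.py L block 19
```

```text
time: 5.1
ee_pos: [0.5847, 0.2563, 0.025]
tcp_rot: [0.036, 0.999, -0.0, 0.0]
contact_force: [-0.2, 0.2, -1.9]
gripper_width: 0.639
finger_force: 25.0
t 5.1 at [584.7 256.3  25. ] tgt [583. 257.  19.] roll -0.0 lin [0.13 0.03 0.6 ] rows 0.1 w 59.4 tilt [ 0.0001 -0.    ]
t 5.1 at [584.7 256.3  25. ] tgt [583. 257.  19.] roll -0.0 lin [0.13 0.03 0.6 ] rows 0.1 w 59.4 tilt [ 0.0001 -0.    ]
```

```bash
python3 -m inch '{"jaw":[-0.5,-0.5,-0.5],"linear":[[0.1,0,0.3],[0,0,0.15],[0,0,0]],"roll":[0,0,0]}'
python3 -m inch '{"jaw":[-0.5,-0.5],"linear":[[0,0,0.1],[0,0,0]],"roll":[0,0]}'
```

```text
time: 5.48
ee_pos: [0.5837, 0.2567, 0.0202]
tcp_rot: [0.036, 0.999, -0.0, 0.0]
contact_force: [-0.2, 0.4, -1.7]
gripper_width: 0.642
finger_force: 25.0
time: 5.72
ee_pos: [0.5837, 0.2568, 0.0201]
tcp_rot: [0.036, 0.999, 0.0, 0.0]
contact_force: [-3.9, -1.3, 4.9]
gripper_width: 0.638
finger_force: 25.0
```

Contact force rose, so the block is on the floor. Release and lift, then plan for the large tin.

```bash
python3 -m inch '{"jaw":[0.5,0.5,0.5,0.5,0.5,0.5,0.5],"linear":[[0,0,0],[0,0,0],[0,0,0],[0,0,-1],[0,0,-3],[0,0,-4],[0,0,0]],"roll":[0,0,0,0,0,0,0]}'
python3 plan.py 561.5 -94.8 80 88
```

```text
time: 6.6
ee_pos: [0.5865, 0.2575, 0.1037]
tcp_rot: [0.036, 0.999, 0.001, 0.004]
contact_force: [0.1, 0.1, -0.3]
gripper_width: 0.748
finger_force: 0.0
t 6.6 at [586.5 257.5 103.7] tgt [562. -95.  80.] roll -2.1 lin [  1.28 -35.3    2.28] rows 5.7 w 69.5 tilt [0.008 0.002]
```

```bash
python3 -m inch '{"jaw":[1,1,1,1,1,1,1,1],"linear":[[0,-4,0],[0.2,-5.8,0],[0.3,-5.8,0],[0.3,-5.8,0],[0.3,-5.8,0],[0.2,-5.4,0.8],[0,-2.7,1.5],[0,0,0]],"roll":[-2.1,0,0,0,0,0,0,0]}'
python3 plan.py 561.5 -94.8 14 88
```

```text
time: 7.6
ee_pos: [0.5555, -0.0972, 0.0746]
tcp_rot: [0.019, 1.0, 0.0, -0.001]
contact_force: [-0.3, 1.0, -0.3]
gripper_width: 1.001
finger_force: 0.0
t 7.6 at [555.5 -97.2  74.6] tgt [562. -95.  14.] roll -0.2 lin [-0.61  0.26  6.06] rows 1.0 w 93.1 tilt [-0.0029  0.0009]
```

```bash
python3 -m inch '{"jaw":[1,1,1,1,1],"linear":[[-0.6,0.25,0],[0,0,1],[0,0,3],[0,0,1.3],[0,0,0]],"roll":[0,0,0,0,0]}'
python3 plan.py 561.5 -94.8 14 88
```

```text
time: 8.22
ee_pos: [0.5621, -0.0923, 0.0221]
tcp_rot: [0.017, 1.0, 0.0, -0.001]
contact_force: [-0.3, -0.1, -0.1]
gripper_width: 0.999
finger_force: 0.0
t 8.22 at [562.1 -92.3  22.1] tgt [562. -95.  14.] roll 0.1 lin [ 0.05 -0.26  0.81] rows 0.1 w 92.9 tilt [-0.0024  0.0009]
```

```bash
python3 -m inch '{"jaw":[1,1,-0.5,-0.5,-0.5,-0.5,-0.5,-0.5],"linear":[[0,-0.2,0.5],[0,0,0.3],[0,0,0],[0,0,0],[0,0,0],[0,0,0],[0,0,0],[0,0,0]],"roll":[0,0,0,0,0,0,0,0]}' 25
python3 plan.py 561.5 -94.8 14 88
python3 -m inch '{"jaw":[-0.5,-0.5,-0.5,-0.5],"linear":[[0,0,-2],[0,0,-4],[0,0,-3],[0,0,0]],"roll":[0,0,0,0]}'
python3 plan.py L tin 70
```

```text
time: 9.22
ee_pos: [0.5629, -0.0951, 0.0154]
tcp_rot: [0.018, 1.0, 0.0, 0.0]
contact_force: [0.1, 1.4, 2.8]
gripper_width: 0.686
finger_force: 25.0
t 9.22 at [562.9 -95.1  15.4] tgt [562. -95.  14.] roll -0.0 lin [0.14 0.02 0.14] rows 0.0 w 63.8 tilt [0.0002 0.0002]
time: 9.72
ee_pos: [0.5644, -0.0961, 0.107]
tcp_rot: [0.017, 1.0, -0.001, 0.002]
contact_force: [0.2, 0.1, -1.6]
gripper_width: 0.685
finger_force: 25.0
t 9.72 at [564.4 -96.1 107. ] tgt [460. 367.  70.] roll 2.1 lin [13.74 45.42  3.56] rows 7.6 w 63.7 tilt [ 0.0044 -0.0021]
```

```bash
python3 -m inch '{"jaw":[-0.5,-0.5,-0.5,-0.5,-0.5,-0.5,-0.5,-0.5],"linear":[[0.8,3,0],[1.6,5.4,0],[1.7,5.6,0],[1.7,5.6,0],[1.7,5.6,0],[1.7,5.6,0],[1.7,5.6,0],[1.5,5,0]],"roll":[2.1,0,0,0,0,0,0,0]}'
python3 plan.py L tin 70
python3 -m inch '{"jaw":[-0.5,-0.5,-0.5],"linear":[[1,3,0.8],[0.3,0.8,1.5],[0,0,0]],"roll":[0,0,0]}'
python3 plan.py L tin 20
```

```text
time: 10.72
ee_pos: [0.4659, 0.3277, 0.1028]
tcp_rot: [0.036, 0.999, -0.001, -0.001]
contact_force: [1.0, -0.4, -1.6]
gripper_width: 0.685
finger_force: 25.0
t 10.72 at [465.9 327.7 102.8] tgt [460. 367.  70.] roll 0.0 lin [0.86 3.86 3.28] rows 0.8 w 63.7 tilt [-0.0028 -0.0015]
time: 11.1
ee_pos: [0.4555, 0.3639, 0.079]
tcp_rot: [0.035, 0.999, -0.002, -0.002]
contact_force: [-0.6, -0.2, -2.0]
gripper_width: 0.684
finger_force: 25.0
t 11.1 at [455.5 363.9  79. ] tgt [460. 367.  20.] roll 0.0 lin [-0.45  0.34  5.9 ] rows 0.9 w 63.6 tilt [-0.005  -0.0033]
```

```bash
python3 -m inch '{"jaw":[-0.5,-0.5,-0.5,-0.5,-0.5],"linear":[[-0.4,0.3,1],[0,0,2.5],[0,0,1.2],[0,0,0.4],[0,0,0]],"roll":[0,0,0,0,0]}'
python3 plan.py L tin 20
```

```text
time: 11.72
ee_pos: [0.4621, 0.3676, 0.0313]
tcp_rot: [0.036, 0.999, 0.0, 0.0]
contact_force: [-0.1, 0.0, -1.6]
gripper_width: 0.685
finger_force: 25.0
t 11.72 at [462.1 367.6  31.3] tgt [460. 367.  20.] roll -0.0 lin [ 0.2  -0.1   1.13] rows 0.2 w 63.7 tilt [0.0002 0.0001]
```

```bash
python3 -m inch '{"jaw":[-0.5,-0.5,-0.5,-0.5],"linear":[[0.2,-0.1,0.4],[0,0,0.35],[0,0,0.15],[0,0,0]],"roll":[0,0,0,0]}'
python3 -m inch '{"jaw":[-0.5,-0.5],"linear":[[0,0,0.1],[0,0,0]],"roll":[0,0]}'
```

```text
time: 12.22
ee_pos: [0.4595, 0.3671, 0.0221]
tcp_rot: [0.036, 0.999, -0.0, -0.0]
contact_force: [-0.2, 0.1, -2.2]
gripper_width: 0.685
finger_force: 25.0
time: 12.48
ee_pos: [0.4598, 0.3671, 0.0214]
tcp_rot: [0.036, 0.999, 0.0, 0.0]
contact_force: [-0.4, 0.0, -1.0]
gripper_width: 0.682
finger_force: 25.0
```

```bash
python3 -m inch '{"jaw":[-0.5,-0.5],"linear":[[0,0,0.07],[0,0,0]],"roll":[0,0]}'
python3 -m inch '{"jaw":[0.6,0.6,0.6,0.6,0.6,0.6,0.6,0.6],"linear":[[0,0,0],[0,0,0],[0,0,0],[0,0,-1],[0,0,-3],[0,0,-4],[0,0,-3],[0,0,0]],"roll":[0,0,0,0,0,0,0,0]}'
python3 plan.py 670.5 11.9 90 111.9
```

```text
time: 12.72
ee_pos: [0.4598, 0.3671, 0.0213]
tcp_rot: [0.036, 0.999, 0.0, 0.0]
contact_force: [-1.7, -1.6, 6.1]
gripper_width: 0.68
finger_force: 25.0
time: 13.72
ee_pos: [0.4614, 0.368, 0.1338]
tcp_rot: [0.036, 0.999, 0.002, 0.003]
contact_force: [-0.7, 0.5, 0.6]
gripper_width: 0.802
finger_force: 0.0
t 13.72 at [461.4 368.  133.8] tgt [670.  12.  90.] roll -26.0 lin [ -6.09 -40.84   4.39] rows 6.6 w 74.6 tilt [0.0058 0.0031]
```

```bash
python3 -m inch '{"jaw":[0,0,0,0,0,0,0,0],"linear":[[0,0,0],[0,0,0],[0,0,0],[-0.7,-4,0],[-0.9,-5.9,0],[-0.9,-5.9,0],[-0.9,-5.9,0],[-0.9,-5.9,0]],"roll":[-8.7,-8.7,-8.6,0,0,0,0,0]}'
python3 -m inch '{"jaw":[0,0,0,0],"linear":[[-0.9,-5.9,0],[-0.9,-5.3,0],[0,-2,0],[0,0,0]],"roll":[0,0,0,0]}'
python3 plan.py 670.5 11.9 50 111.9
```

```text
time: 14.72
ee_pos: [0.6024, 0.1253, 0.1291]
tcp_rot: [-0.19, 0.982, 0.0, -0.001]
contact_force: [-0.4, 0.7, -0.1]
gripper_width: 0.496
finger_force: 0.0
time: 15.22
ee_pos: [0.6677, 0.0102, 0.129]
tcp_rot: [-0.189, 0.982, 0.001, -0.001]
contact_force: [0.1, 0.8, -1.4]
gripper_width: 0.499
finger_force: 0.0
t 15.22 at [667.7  10.2 129. ] tgt [670.  12.  50.] roll -0.1 lin [-0.33  0.04  7.9 ] rows 1.3 w 46.4 tilt [-0.0023  0.0006]
```

```bash
python3 -m inch '{"jaw":[0,0,0,0,0],"linear":[[-0.3,0,2],[0,0,4],[0,0,2],[0,0,0.7],[0,0,0]],"roll":[0,0,0,0,0]}'
python3 plan.py 670.5 11.9 25 111.9
python3 - <<'E'
from h import *
im,d=grab_frame('wrist');save(im,'w1.png',1)
E
```

```text
time: 15.85
ee_pos: [0.6705, 0.0137, 0.0428]
tcp_rot: [-0.191, 0.982, 0.0, -0.001]
contact_force: [-0.7, 0.1, 0.8]
gripper_width: 0.501
finger_force: 0.0
t 15.85 at [670.5  13.7  42.8] tgt [670.  12.  25.] roll 0.1 lin [ 0.06 -0.17  1.78] rows 0.3 w 46.6 tilt [-0.0012  0.0004]
```

View pics/w1.png

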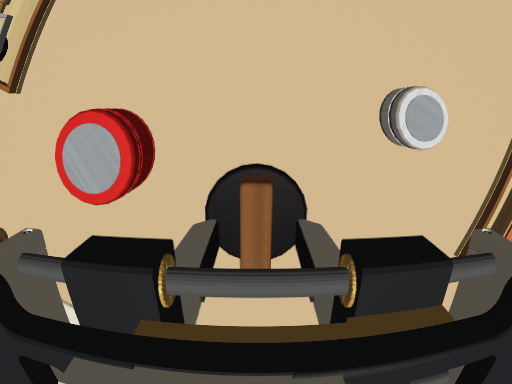

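The bar (257,225) is centred and aligned between the fingers. Descend and grip.

```bash
python3 -m inch '{"jaw":[0,0,-1,-1,-1,-1,-1,-1],"linear":[[0,-0.1,1],[0,0,0.7],[0,0,0],[0,0,0],[0,0,0],[0,0,0],[0,0,0],[0,0,0]],"roll":[0,0,0,0,0,0,0,0]}' 25
python3 plan.py 670.5 11.9 25 111.9
python3 -m inch '{"jaw":[-1,-1,-1,-1,-1],"linear":[[0,0,-2],[0,0,-4],[0,0,-4],[0,0,-2],[0,0,0]],"roll":[0,0,0,0,0]}'
python3 plan.py L baren 130
```

```text
time: 16.9
ee_pos: [0.6717, 0.0113, 0.0267]
tcp_rot: [-0.19, 0.982, -0.0, 0.0]
contact_force: [-0.2, 1.2, 1.8]
gripper_width: 0.21
finger_force: 25.0
t 16.9 at [671.7  11.3  26.7] tgt [670.  12.  25.] roll -0.0 lin [0.09 0.1  0.17] rows 0.0 w 19.6 tilt [ 0.0005 -0.0001]
time: 17.52
ee_pos: [0.6726, 0.0112, 0.1483]
tcp_rot: [-0.19, 0.982, -0.001, 0.002]
contact_force: [-0.6, -0.1, -1.2]
gripper_width: 0.212
finger_force: 25.0
t 17.52 at [672.6  11.2 148.3] tgt [464. 265. 130.] roll 26.0 lin [22.65 23.84  1.74] rows 5.3 w 19.7 tilt [ 0.0038 -0.0006]
```

```bash
python3 -m inch '{"jaw":[-1,-1,-1,-1,-1,-1,-1,-1],"linear":[[0,0,0],[0,0,0],[0,0,0],[2.6,2.7,0],[4.1,4.3,0],[4.1,4.3,0],[4.1,4.3,0],[4.1,4.3,0]],"roll":[8.7,8.7,8.6,0,0,0,0,0]}'
python3 -m inch '{"jaw":[-1,-1,-1,-1],"linear":[[2.6,2.7,0],[1,1.2,1.5],[0,0,3],[0,0,0]],"roll":[0,0,0,0]}'
python3 plan.py L baren 33
```

```text
time: 18.52
ee_pos: [0.4939, 0.2245, 0.1447]
tcp_rot: [0.036, 0.999, -0.0, -0.001]
contact_force: [1.2, 1.4, -0.0]
gripper_width: 0.215
finger_force: 25.0
time: 19.02
ee_pos: [0.4609, 0.2637, 0.098]
tcp_rot: [0.036, 0.999, -0.001, -0.003]
contact_force: [-0.6, 0.6, -0.2]
gripper_width: 0.211
finger_force: 25.0
t 19.02 at [460.9 263.7  98. ] tgt [464. 265.  33.] roll -0.0 lin [-0.32  0.19  6.49] rows 1.0 w 19.6 tilt [-0.0067 -0.0026]
```

```bash
python3 -m inch '{"jaw":[-1,-1,-1,-1,-1],"linear":[[-0.2,0.1,1.5],[0,0,2.5],[0,0,1.2],[0,0,0.4],[0,0,0]],"roll":[0,0,0,0,0]}'
python3 plan.py L baren 33
```

```text
time: 19.65
ee_pos: [0.4656, 0.2658, 0.0457]
tcp_rot: [0.036, 0.999, 0.0, 0.0]
contact_force: [-1.1, 0.4, 0.5]
gripper_width: 0.215
finger_force: 25.0
t 19.65 at [465.6 265.8  45.7] tgt [464. 265.  33.] roll -0.0 lin [ 0.18 -0.07  1.27] rows 0.2 w 20.0 tilt [0.0005 0.0001]
```

```bash
python3 -m inch '{"jaw":[-1,-1,-1,-1],"linear":[[0.2,0,0.6],[0,0,0.4],[0,0,0.2],[0,0,0]],"roll":[0,0,0,0]}'
python3 -m inch '{"jaw":[-1,-1],"linear":[[0,0,0.1],[0,0,0]],"roll":[0,0]}'
python3 -m inch '{"jaw":[-1,-1],"linear":[[0,0,0.06],[0,0,0]],"roll":[0,0]}'
```

```text
time: 20.15
ee_pos: [0.4631, 0.266, 0.0333]
tcp_rot: [0.036, 0.999, -0.0, -0.0]
contact_force: [0.1, -0.5, -0.3]
gripper_width: 0.212
finger_force: 25.0
time: 20.4
ee_pos: [0.4634, 0.266, 0.0327]
tcp_rot: [0.036, 0.999, 0.0, 0.0]
contact_force: [-0.6, -1.1, 0.9]
gripper_width: 0.212
finger_force: 25.0
time: 20.65
ee_pos: [0.4634, 0.266, 0.0327]
tcp_rot: [0.036, 0.999, 0.0, 0.0]
contact_force: [-1.5, -1.3, 6.1]
gripper_width: 0.211
finger_force: 25.0
```

```bash
python3 -m inch '{"jaw":[-0.1,-0.1,-0.1,-0.1,-0.1,-0.1,-0.1,-0.1],"linear":[[0,0,0],[0,0,0],[0,0,0],[0,0,-1],[0,0,-3],[0,0,-4],[0,0,-2],[0,0,0]],"roll":[0,0,0,0,0,0,0,0]}'
python3 plan.py 445 -99.5 80 85.5
```

```text
time: 21.65
ee_pos: [0.4645, 0.2664, 0.1341]
tcp_rot: [0.036, 0.999, 0.001, 0.002]
contact_force: [0.3, -0.7, 0.7]
gripper_width: 0.449
finger_force: 0.0
t 21.65 at [464.5 266.4 134.1] tgt [ 445. -100.   80.] roll 0.4 lin [ -0.9  -36.64   5.35] rows 5.9 w 41.7 tilt [0.0044 0.0014]
```

```bash
python3 -m inch '{"jaw":[0.5,0.5,0.5,0.5,0.5,0.5,0.5,0.5],"linear":[[0,-3.5,0],[-0.2,-5.9,0],[-0.2,-6,0],[-0.2,-6,0],[-0.2,-6,0.5],[-0.1,-5.9,1.5],[0,-3.3,2.5],[0,0,0]],"roll":[0.4,0,0,0,0,0,0,0]}'
python3 -m inch '{"jaw":[0.5],"linear":[[0,0,0]],"roll":[0]}' >/dev/null
python3 plan.py 445 -99.5 13 85.5
```

```text
time: 22.65
ee_pos: [0.4416, -0.1008, 0.0846]
tcp_rot: [0.041, 0.999, 0.001, -0.002]
contact_force: [-0.5, 1.1, 1.3]
gripper_width: 0.752
finger_force: 0.0
t 22.77 at [443.2 -98.9  86.5] tgt [ 445. -100.   13.] roll -0.0 lin [-0.19 -0.05  7.35] rows 1.2 w 69.9 tilt [-0.0013  0.0011]
```

```bash
python3 -m inch '{"jaw":[0.5,0.5,0.5,0.5,0.5],"linear":[[-0.1,0,1.5],[0,0,3],[0,0,1.5],[0,0,0.5],[0,0,0]],"roll":[0,0,0,0,0]}'
python3 plan.py 445 -99.5 13 85.5
```

```text
time: 23.4
ee_pos: [0.445, -0.099, 0.0223]
tcp_rot: [0.039, 0.999, -0.0, 0.0]
contact_force: [-0.2, 0.7, -0.4]
gripper_width: 0.749
finger_force: 0.0
t 23.4 at [445.  -99.   22.3] tgt [ 445. -100.   13.] roll 0.1 lin [-0.   -0.05  0.93] rows 0.1 w 69.7 tilt [ 0.0004 -0.0001]
```

```bash
python3 -m inch '{"jaw":[0.5,0.5,-0.8,-0.8,-0.8,-0.8,-0.8,-0.8],"linear":[[0,0,0.5],[0,0,0.4],[0,0,0],[0,0,0],[0,0,0],[0,0,0],[0,0,0],[0,0,0]],"roll":[0,0,0,0,0,0,0,0]}' 25
python3 plan.py 445 -99.5 13 85.5
python3 -m inch '{"jaw":[-0.8,-0.8,-0.8,-0.8],"linear":[[0,0,-2],[0,0,-4],[0,0,-3],[0,0,0]],"roll":[0,0,0,0]}'
python3 plan.py R block 90
```

```text
time: 24.4
ee_pos: [0.4447, -0.0998, 0.0129]
tcp_rot: [0.039, 0.999, -0.0, 0.0]
contact_force: [-0.2, -0.7, 1.4]
gripper_width: 0.427
finger_force: 25.0
t 24.4 at [444.7 -99.8  12.9] tgt [ 445. -100.   13.] roll -0.0 lin [-0.03  0.03 -0.01] rows 0.0 w 39.7 tilt [ 0.0001 -0.0001]
time: 24.9
ee_pos: [0.4462, -0.1004, 0.1047]
tcp_rot: [0.039, 0.999, -0.001, 0.002]
contact_force: [0.3, 0.1, -0.1]
gripper_width: 0.427
finger_force: 25.0
t 24.9 at [ 446.2 -100.4  104.7] tgt [ 577. -369.   90.] roll -0.2 lin [-15.03 -25.78   1.59] rows 4.8 w 39.7 tilt [ 0.0043 -0.0022]
```

```bash
python3 -m inch '{"jaw":[-0.8,-0.8,-0.8,-0.8,-0.8,-0.8,-0.8,-0.8],"linear":[[-1.5,-2.6,0],[-3,-5.1,0],[-3,-5.1,0],[-3,-5.1,0],[-3,-5.1,0.5],[-1.5,-2.8,1.5],[0,0,2],[0,0,0]],"roll":[0,0,0,0,0,0,0,0]}'
python3 -m inch '{"jaw":[-0.8],"linear":[[0,0,0]],"roll":[0]}' >/dev/null
python3 plan.py R block 19
```

```text
time: 25.9
ee_pos: [0.5717, -0.3672, 0.0583]
tcp_rot: [0.04, 0.999, 0.003, -0.003]
contact_force: [-0.4, 0.6, -0.9]
gripper_width: 0.425
finger_force: 25.0
t 26.02 at [ 573.6 -368.1   62.2] tgt [ 577. -369.   19.] roll -0.2 lin [-0.35 -0.04  4.32] rows 0.7 w 39.5 tilt [-0.001   0.0009]
```

```bash
python3 -m inch '{"jaw":[-0.8,-0.8,-0.8,-0.8,-0.8],"linear":[[-0.3,0,1],[0,0,1.5],[0,0,0.8],[0,0,0],[0,0,0]],"roll":[0,0,0,0,0]}'
python3 plan.py R block 19
```

```text
time: 26.65
ee_pos: [0.577, -0.3691, 0.03]
tcp_rot: [0.039, 0.999, -0.0, 0.0]
contact_force: [-0.1, -0.4, -0.9]
gripper_width: 0.426
finger_force: 25.0
t 26.65 at [ 577.  -369.1   30. ] tgt [ 577. -369.   19.] roll -0.3 lin [0.   0.04 1.1 ] rows 0.2 w 39.7 tilt [ 0.0002 -0.0002]
```

```bash
python3 -m inch '{"jaw":[-0.8,-0.8,-0.8,-0.8],"linear":[[0,0,0.5],[0,0,0.4],[0,0,0.15],[0,0,0]],"roll":[0,0,0,0]}'
python3 -m inch '{"jaw":[-0.8,-0.8],"linear":[[0,0,0.08],[0,0,0]],"roll":[0,0]}'
python3 -m inch '{"jaw":[-0.8,-0.8],"linear":[[0,0,0.06],[0,0,0]],"roll":[0,0]}'
```

```text
time: 27.15
ee_pos: [0.5769, -0.369, 0.0193]
tcp_rot: [0.039, 0.999, 0.0, -0.0]
contact_force: [0.0, 0.6, -0.2]
gripper_width: 0.423
finger_force: 25.0
time: 27.4
ee_pos: [0.577, -0.369, 0.019]
tcp_rot: [0.039, 0.999, -0.0, 0.0]
contact_force: [-0.3, 0.6, 2.9]
gripper_width: 0.425
finger_force: 25.0
time: 27.65
ee_pos: [0.577, -0.3691, 0.0189]
tcp_rot: [0.039, 0.999, -0.0, 0.0]
contact_force: [-1.4, 2.2, 5.9]
gripper_width: 0.427
finger_force: 25.0
```

```bash
python3 -m inch '{"jaw":[0.12,0.12,0.12,0.12,0.12,0.12,0.12,0.12],"linear":[[0,0,0],[0,0,0],[0,0,0],[0,0,-1],[0,0,-4],[0,0,-4],[0,0,0],[0,0,0]],"roll":[0,0,0,0,0,0,0,0]}'
python3 plan.py 559.6 88.3 60 86
```

```text
time: 28.65
ee_pos: [0.5767, -0.3687, 0.1079]
tcp_rot: [0.039, 0.999, 0.0, -0.0]
contact_force: [-0.8, -0.3, -0.7]
gripper_width: 0.56
finger_force: 0.0
t 28.65 at [ 576.7 -368.7  107.9] tgt [560.  88.  60.] roll -0.5 lin [ 4.89 45.47  4.8 ] rows 7.4 w 52.1 tilt [-0.0001  0.0001]
```

```bash
python3 -m inch '{"jaw":[0.6,0.6,0.6,0.6,0.6,0.6,0.6,0.6],"linear":[[0.4,3,0],[0.6,5.7,0],[0.6,5.9,0],[0.6,5.9,0],[0.6,5.9,0],[0.6,5.9,0],[0.6,5.9,0],[0.6,4.4,0]],"roll":[-0.5,0,0,0,0,0,0,0]}'
python3 -m inch '{"jaw":[0.6,0.6,0.6,0.6],"linear":[[0.3,2.9,1],[0,0,3],[0,0,0],[0,0,0]],"roll":[0,0,0,0]}'
python3 plan.py 559.6 88.3 14 86
```

```text
time: 29.65
ee_pos: [0.5594, 0.0618, 0.1064]
tcp_rot: [0.034, 0.999, 0.0, -0.002]
contact_force: [0.4, 1.0, 0.3]
gripper_width: 0.8
finger_force: 0.0
time: 30.15
ee_pos: [0.5599, 0.0881, 0.0678]
tcp_rot: [0.035, 0.999, -0.0, -0.001]
contact_force: [0.0, 0.3, 0.9]
gripper_width: 0.802
finger_force: 0.0
t 30.15 at [559.9  88.1  67.8] tgt [560.  88.  14.] roll -0.0 lin [0.03 0.02 5.38] rows 0.9 w 74.6 tilt [-0.0012  0.    ]
```

```bash
python3 -m inch '{"jaw":[0.6,0.6,0.6,0.6,0.6],"linear":[[0,0,1.5],[0,0,2],[0,0,1.3],[0,0,0.6],[0,0,0]],"roll":[0,0,0,0,0]}'
python3 -m inch '{"jaw":[-0.8,-0.8,-0.8,-0.8,-0.8,-0.8],"linear":[[0,0,0],[0,0,0],[0,0,0],[0,0,0],[0,0,0],[0,0,0]],"roll":[0,0,0,0,0,0]}' 25
python3 -m inch '{"jaw":[-0.8,-0.8,-0.8,-0.8,-0.8],"linear":[[0,0,-2],[0,0,-4],[0,0,-3],[0,0,0],[0,0,0]],"roll":[0,0,0,0,0]}'
python3 plan.py R tin 90
```

```text
time: 30.78
ee_pos: [0.56, 0.0883, 0.0137]
tcp_rot: [0.035, 0.999, 0.0, -0.0]
contact_force: [0.0, 0.2, 0.5]
gripper_width: 0.798
finger_force: 0.0
time: 31.52
ee_pos: [0.5603, 0.0885, 0.0143]
tcp_rot: [0.035, 0.999, 0.0, 0.0]
contact_force: [-0.6, -0.0, 3.3]
gripper_width: 0.465
finger_force: 25.0
time: 32.15
ee_pos: [0.5591, 0.0883, 0.1027]
tcp_rot: [0.035, 0.999, -0.0, -0.001]
contact_force: [-0.9, 1.0, -0.8]
gripper_width: 0.468
finger_force: 25.0
t 32.15 at [559.1  88.3 102.7] tgt [ 454. -258.   90.] roll 0.2 lin [  7.93 -35.34   1.29] rows 5.8 w 43.5 tilt [-0.002 -0.   ]
```

```bash
python3 -m inch '{"jaw":[-0.8,-0.8,-0.8,-0.8,-0.8,-0.8,-0.8,-0.8],"linear":[[0.6,-2.7,0],[1.2,-5.4,0],[1.3,-5.8,0],[1.3,-5.8,0],[1.3,-5.8,0],[1.3,-5.8,0],[0.9,-4,0],[0,0,0]],"roll":[0.2,0,0,0,0,0,0,0]}'
python3 -m inch '{"jaw":[-0.8,-0.8,-0.8,-0.8],"linear":[[0,0,1.5],[0,0,2.5],[0,0,0],[0,0,0]],"roll":[0,0,0,0]}'
python3 plan.py R tin 20.3
```

```text
time: 33.15
ee_pos: [0.4538, -0.2601, 0.1021]
tcp_rot: [0.039, 0.999, 0.001, -0.001]
contact_force: [-0.1, 1.3, -0.9]
gripper_width: 0.461
finger_force: 25.0
time: 33.65
ee_pos: [0.4557, -0.2568, 0.0637]
tcp_rot: [0.036, 0.999, 0.0, -0.0]
contact_force: [-0.1, 0.2, -0.5]
gripper_width: 0.465
finger_force: 25.0
t 33.65 at [ 455.7 -256.8   63.7] tgt [ 454. -258.   20.] roll 0.1 lin [ 0.17 -0.16  4.34] rows 0.7 w 43.3 tilt [-0.0006  0.0007]
```

```bash
python3 -m inch '{"jaw":[-0.8,-0.8,-0.8,-0.8,-0.8],"linear":[[0.1,-0.1,1.3],[0,0,1.3],[0,0,0.6],[0,0,0],[0,0,0]],"roll":[0,0,0,0,0]}'
python3 plan.py R tin 20.3
python3 -m inch '{"jaw":[-0.8,-0.8,-0.8,-0.8],"linear":[[0,0,0.4],[0,0,0.4],[0,0,0.15],[0,0,0]],"roll":[0,0,0,0]}'
```

```text
time: 34.28
ee_pos: [0.4546, -0.2591, 0.0321]
tcp_rot: [0.037, 0.999, -0.0, 0.0]
contact_force: [-0.3, 0.8, -0.5]
gripper_width: 0.466
finger_force: 25.0
t 34.27 at [ 454.6 -259.1   32.1] tgt [ 454. -258.   20.] roll 0.0 lin [0.08 0.07 1.18] rows 0.2 w 43.3 tilt [ 0.0003 -0.0003]
time: 34.78
ee_pos: [0.4543, -0.2587, 0.0223]
tcp_rot: [0.037, 0.999, 0.0, -0.0]
contact_force: [0.3, -0.4, -1.8]
gripper_width: 0.466
finger_force: 25.0
```

```bash
python3 -m inch '{"jaw":[-0.8,-0.8],"linear":[[0,0,0.12],[0,0,0]],"roll":[0,0]}'
python3 -m inch '{"jaw":[-0.8,-0.8],"linear":[[0,0,0.07],[0,0,0]],"roll":[0,0]}'
python3 -m inch '{"jaw":[-0.8,-0.8],"linear":[[0,0,0.05],[0,0,0]],"roll":[0,0]}'
```

```text
time: 35.02
ee_pos: [0.4544, -0.2588, 0.0212]
tcp_rot: [0.037, 0.999, 0.0, -0.0]
contact_force: [0.2, -0.3, -0.8]
gripper_width: 0.464
finger_force: 25.0
time: 35.28
ee_pos: [0.4544, -0.2588, 0.0205]
tcp_rot: [0.037, 0.999, 0.0, -0.0]
contact_force: [0.9, 0.1, -0.6]
gripper_width: 0.469
finger_force: 25.0
time: 35.52
ee_pos: [0.4545, -0.2589, 0.0203]
tcp_rot: [0.037, 0.999, -0.0, 0.0]
contact_force: [-0.2, 0.3, 2.5]
gripper_width: 0.466
finger_force: 25.0
```

Contact. Release, lift, back off towards the middle and check the result.

```bash
python3 -m inch '{"jaw":[0.2,0.2,0.2,0.2,0.2,0.2,0.2,0.2],"linear":[[0,0,0],[0,0,0],[0,0,0],[0,0,-1],[0,0,-4],[0,0,-5],[0,0,-5],[0,0,0]],"roll":[0,0,0,0,0,0,0,0]}'
python3 -m inch '{"jaw":[0.2,0.2,0.2,0.2,0.2,0.2,0.2],"linear":[[0,3,0],[0.5,5,0],[0.5,5,0],[0.5,5,0],[0.5,5,0],[0.5,3,0],[0,0,0]],"roll":[0,0,0,0,0,0,0]}'
python3 - <<'E'
from h import *
im,d=grab_frame('top');W=pts('top',d)
save(np.hstack([im[165:270,115:215],im[165:270,330:430]]),'end.png',3.9)
for n in ['roller_wide','roller_narrow','block_large','block_small','tin_large','tin_small','baren']:
    for q in finder.regions_of(n,'top')[:2]:
        p=W[q['region']];p=p[~np.isnan(p[:,0])];zt=np.percentile(p[:,2],90);t=p[p[:,2]>zt-.006]
        print(n,round(q['conf'],2),round(zt,3),[np.round(x,1) for x in cv2.minAreaRect((t[:,:2]*1000).astype(np.float32))])
E
```

```text
time: 36.52
ee_pos: [0.4567, -0.2608, 0.1752]
tcp_rot: [0.037, 0.999, -0.003, 0.004]
contact_force: [0.4, -0.7, 0.1]
gripper_width: 0.601
finger_force: 0.0
time: 37.4
ee_pos: [0.4475, 0.0042, 0.1695]
tcp_rot: [0.035, 0.999, 0.0, -0.001]
contact_force: [-0.3, -0.0, -0.4]
gripper_width: 0.6
finger_force: 0.0
roller_wide 0.59 0.037 [array([581.1, 356. ]), array([ 74.2, 118.9]), np.float64(86.4)]
roller_narrow 0.66 0.037 [array([ 571. , -266.4]), array([118.7,  35.9]), np.float64(0.6)]
roller_narrow 0.57 0.018 [array([528.5, 311.2]), array([208.9, 245.2]), np.float64(86.0)]
block_small 0.76 0.032 [array([ 577.5, -369.8]), array([38.7, 58.9]), np.float64(87.0)]
tin_large 0.85 0.044 [array([ 664.7, -104.2]), array([61.7, 59.4]), np.float64(1.8)]
tin_large 0.77 0.05 [array([457.8, 364.5]), array([59.6, 62.5]), np.float64(1.8)]
tin_small 0.72 0.04 [array([ 454.6, -259.2]), array([37.9, 42.2]), np.float64(74.4)]
baren 0.93 0.048 [array([462.9, 264.4]), array([20.9, 60.8]), np.float64(86.2)]
```

View pics/end.png

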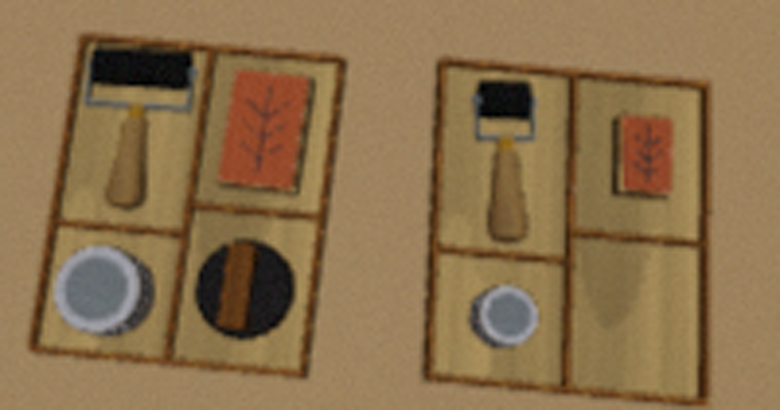

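The result looks right, but the narrow roller's measured angle differs from before. I'll compare the depth directly before handing in.

Run:
```python
from h import *
z=np.load('top0.npz');im,d=grab_frame('top');W=pts('top',d)
for nm,I,V in (('before',z['im'],z['W']),('now',im,W)):
  for k,b in (('N',(548,-290,-235)),('W',(548,310,395))):
    X,Y,Z=V[...,0],V[...,1],V[...,2]
    # roller handle+drum: above strips
    m=(Z>.024)&(Y>b[1]/1e3)&(Y<b[2]/1e3)&(X>.5)&(X<.65)
    p=V[m];h=p[p[:,0]<.575];g=p[p[:,0]>.61]
    print(nm,k,m.sum(),[np.round(q[:,:2].mean(0)*1000,1) for q in (h,g)])
save(np.hstack([z['im'][175:240,335:385],im[175:240,335:385]]),'cmp.png',7)
```

```text
before N 351 [array([ 538.5, -263.6]), array([ 620.1, -264.1])]
before W 474 [array([545.3, 353.9]), array([626.5, 350.7])]
now N 344 [array([ 538.8, -263.5]), array([ 620.2, -263.9])]
now W 454 [array([545.8, 354.4]), array([626.7, 351.2])]
```

View pics/cmp.png

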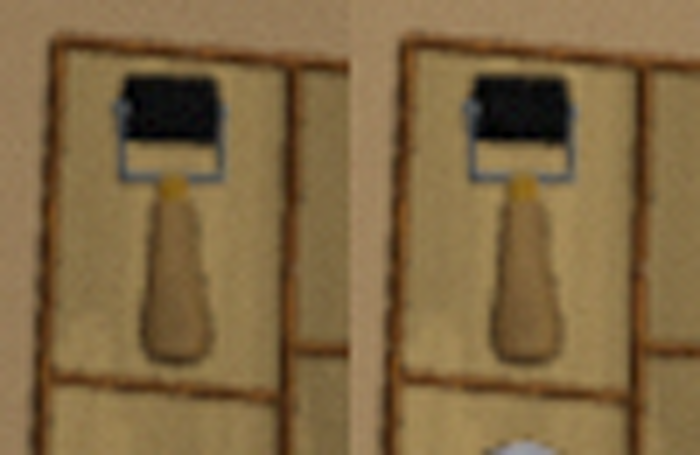

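The before and after views match: the roller at (172,215) left and (523,215) right hasn't moved. Handing in.

```bash
python3 -c "
from station import job
print(job.close_job())"
```

```text
the job is handed in; nothing more can be done
None
```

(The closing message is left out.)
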